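Clip down the cutter case lid corner to corner

ROBOT

A 7-joint arm with a two-finger parallel gripper is mounted at the origin on the work surface. World frame = base frame: x ahead of the robot, y to its left, z up, the work surface at z = 0. Lengths are in m, angles in rad, forces in N, time in s.
With the tool pointing down it reaches from about 0.4 to 0.85 m from the base axis. Payload 10.4 kg.
Tool frame: the origin (TCP) lies at the very end of the fingers, on their centre line; the grasp point (between the pads) lies 19 mm behind it (manip.grip_depth is the distance from the TCP to the grasp point, in m); z points along the fingers, x is the direction in which the jaws open and shut, and the axes are right-handed (so a half turn about z gives the same grasp; the last joint's range is limited). The gripper opens to 85 mm and grips with 20 to 120 N. Pads are 22 mm wide; open, the fingers measure 114 mm over their backs; the gripper's body (76 mm by 85 mm) begins 54 mm behind the grasp point. The pads swing forward as they close: fully open they stand 13 mm farther back than shut.
Start: joints at [-1.166, 0.332, -0.065, 1.46, 0.022, 1.35, -0.088], TCP at [0.259, 0.569, 0.231] pointing down, gripper open.
Joint ranges: [-2.6, 2.6], [-0.5, 2.12], [-1.47, 1.34], [0.16, 2.42], [-1.27, 4.41], [0.06, 2.06], [-2.6, 2.6]. Speed limits (rad/s): [2.22, 2.22, 2.79, 2.79, 3.14, 3.14, 3.14].

INTERFACE

Orientations are given as a unit quaternion [x, y, z, w].
In Python, from workcell import manip, cams gives the robot as it stands. The module is installed in compiled form; this text tells all that it offers.
- The arm moves only by the tool move_arm, never from a script. Its arguments are lists of equal length, an entry for each row: "claw": the opening, from 0 (shut) to 1 (fully open); "dp": the shift along the tool's x, y, z as a fraction of full scale, a list of three; "turn": the turn, a rotation vector about the tool's x, y, z as a fraction of full scale, a list of three. A call has 1 to 8 rows; each row shifts and turns the commanded pose from where the row before left it, along the tool's axes as they then stand; what a row does not reach is not made up. Full scale, the value 1, is 200 mm for a shift and 45 degrees for a turn. A row lasts 1/12 s, in which the tool goes at most 41.7 mm and 7.16 degrees, less where a joint would pass 70% of its speed; a pose out of reach is approached as far as the arm can. A call with a number of a shift or a turn outside -1 to 1 is refused whole. A call with a gripper value outside its range is refused whole. The fingers move at their own pace and stop on an object; "grip_force" is the grip in N (left out, the last holds). Time passes only in rows, so rows that do not move let the fingers close. It gives the time, the measured TCP pose, the force and the opening at its end, in the units of the state.
- manip.get_obs(): the state, without advancing time (a new reading comes with each control period).
- cams.camera(name): name is "scene" or "top" or "wrist"; returns the picture (480x640x3 uint8, red, green, blue); there is no depth.
- cams.camera_info(name): a dict with "fx", "fy", "cx", "cy" (pixels), "pose" (4x4, takes a point from camera to world coordinates); the wrist camera has in their place "tool_from_camera" (4x4, takes a point from camera to tool coordinates, whose origin is the TCP and whose axes are the tool frame's). Camera axes: x right, y down, z forward; pixel columns grow to the right and rows downward; lengths in m; the calibration is good to about 2 mm. A picture is of the moment at which its call begins: read the wrist's pose just before it. camera_info takes no time and is no camera call.
- manip.hand_in(): hands the job in, once; it reports no verdict.
The state is a dict: "clock": time; "joint_pos": joint angles; "joint_velocities": joint speeds; "tau": joint torques, N m; "position": TCP position; "ee_rot": TCP orientation; "ft_force": force on the tool from outside, world axes, zero at the start; "torque": the same for the moment, N m; "grip_width": opening from 0.0 (shut) to 1.0 (fully open).
Only numpy, scipy, OpenCV 4.12 (cv2) and the standard library are available. Lean on these libraries where they do the work, as an engineer would, in place of code of your own. Each camera call takes 0.05 s, during which the arm holds its last target.

TASK

Close the larger, four-clip cutter case by pressing its raised lid clips down one at a time until each snaps flat. So that the lid seats evenly, after the first clip (any corner) do the one at the opposite corner, then the other two. Leave the smaller two-clip case alone.

Things in the scene. Friction and masses are not known exactly. Their poses are not given: they have to be found in the camera images.
- cutter_case: Larger dark grey steel case, fixed to the bench, lid on: 150 mm along its x, 200 mm along its y, lid top 68 mm above the bench. Origin: centre of its underside, at bench height 0; z up. Four steel clips hinge on pins along y, 71 mm above the bench, at x = -77 or +77, y = -75 or +75 mm. Press straight down with shut fingers 29 mm inboard of the pin (x = -48 or +48, y = -75 or +75 mm).
- clip_1 (a joint): Clip at the +x, +y corner (clip_3 is at the opposite corner): a plate 34 mm wide, 4 thick, reaching 44 mm from its pin towards the lid's middle. 0.85 rad: open, sloping up and inward, tip 29 mm inboard of the pin, 104 mm above the bench. 0: shut flat, top 73 mm above the bench. Over-centre spring, about 8 N to push: above 0.35 rad it springs open again, below it snaps shut and stays.
- clip_2 (a joint): Clip at the +x, -y corner (clip_4 is at the opposite corner): a plate 34 mm wide, 4 thick, reaching 44 mm from its pin towards the lid's middle. 0.85 rad: open, sloping up and inward, tip 29 mm inboard of the pin, 104 mm above the bench. 0: shut flat, top 73 mm above the bench. Over-centre spring, about 8 N to push: above 0.35 rad it springs open again, below it snaps shut and stays.
- clip_3 (a joint): Clip at the -x, -y corner (clip_1 is at the opposite corner): a plate 34 mm wide, 4 thick, reaching 44 mm from its pin towards the lid's middle. 0.85 rad: open, sloping up and inward, tip 29 mm inboard of the pin, 104 mm above the bench. 0: shut flat, top 73 mm above the bench. Over-centre spring, about 8 N to push: above 0.35 rad it springs open again, below it snaps shut and stays.
- clip_4 (a joint): Clip at the -x, +y corner (clip_2 is at the opposite corner): a plate 34 mm wide, 4 thick, reaching 44 mm from its pin towards the lid's middle. 0.85 rad: open, sloping up and inward, tip 29 mm inboard of the pin, 104 mm above the bench. 0: shut flat, top 73 mm above the bench. Over-centre spring, about 8 N to push: above 0.35 rad it springs open again, below it snaps shut and stays.
- small_case: The smaller look-alike case, loose on the bench, 120 mm along its x and 100 mm along its y, 68 mm high, with only two clips (standing open up to 104 mm above the bench), one at the middle of each y-long side. To be left alone. Origin at the centre of its underside, z up.

How it is judged:
By the outcome, as a careful person would: the job done as asked, in the order asked, and still so for the second after the job is handed in, with the robot touching nothing.
It also fails if it takes over 43 s, if anything falls off the work surface, if the arm or the gripper's body presses on something with over 40 N, if the wrist force passes 120 N, or if a joint passes its speed limit or range.

## Working session

There is one attempt and no reset: what is moved stays moved. The work goes in short steps, Python scripts to look and compute and a tool call to move; the robot and the scene stay as the last step left them, time stands still between calls to the robot, and variables do not carry over. Pictures are saved under pics/ and viewed, and the job is handed in when it is done.

Besides the shell and the picture viewer there is one more tool, called after ">>>" by a JSON object that holds its "name" and its "arguments". move_arm: Moves the arm, as the interface text tells. Shift numbers are shares of 200 mm and turn numbers shares of 45 degrees, none past 1 either way. Its arguments: {"type":"object","properties":{"claw":{"type":"array","items":{"type":"number"}},"dp":{"type":"array","items":{"type":"array","items":{"type":"number"}}},"turn":{"type":"array","items":{"type":"array","items":{"type":"number"}}},"grip_force":{"type":"number"}},"required":["claw","dp","turn"]}

```bash
mkdir -p pics; python3 - <<'E'
from workcell import manip, cams
import cv2,numpy as np
np.set_printoptions(precision=4,suppress=True)
o=manip.get_obs();print(o['clock'],o['position'],o['ee_rot'],o['grip_width'],o['ft_force'])
for n in("scene","top"):
    cv2.imwrite(f"pics/{n}0.png",cams.camera(n)[...,::-1]);print(n,cams.camera_info(n))
print(cams.camera_info("wrist"))
E
```

```text
0.0 [0.2591 0.5683 0.2305] [ 0.8411  0.5409 -0.0006  0.0004] 1.0037183154420577 [ 0.1886 -0.6515 -0.3241]
scene {'fx': 611.9523522681338, 'fy': 611.9523522681338, 'cx': 330.6145638990687, 'cy': 243.6307750710356, 'pose': array([[ 0.5843,  0.5848, -0.5627,  1.1159],
       [ 0.8114, -0.437 ,  0.3882, -0.2974],
       [-0.0189, -0.6834, -0.7298,  0.7632],
       [ 0.    ,  0.    ,  0.    ,  1.    ]])}
top {'fx': 611.8801621069471, 'fy': 611.8801621069471, 'cx': 315.28315682067796, 'cy': 241.47227030493005, 'pose': array([[ 0.0125, -0.9926,  0.121 ,  0.4802],
       [-0.9999, -0.0131, -0.0047,  0.0663],
       [ 0.0062, -0.1209, -0.9926,  0.8207],
       [ 0.    ,  0.    ,  0.    ,  1.    ]])}
{'fx': 428.75701704477973, 'fy': 428.75701704477973, 'cx': 327.8697027850847, 'cy': 245.21636093875486, 'tool_from_camera': array([[ 1.    ,  0.0001,  0.0004,  0.0006],
       [-0.0002,  0.9562,  0.2928, -0.0748],
       [-0.0004, -0.2928,  0.9562, -0.143 ],
       [ 0.    ,  0.    ,  0.    ,  1.    ]])}
```

View pics/scene0.png

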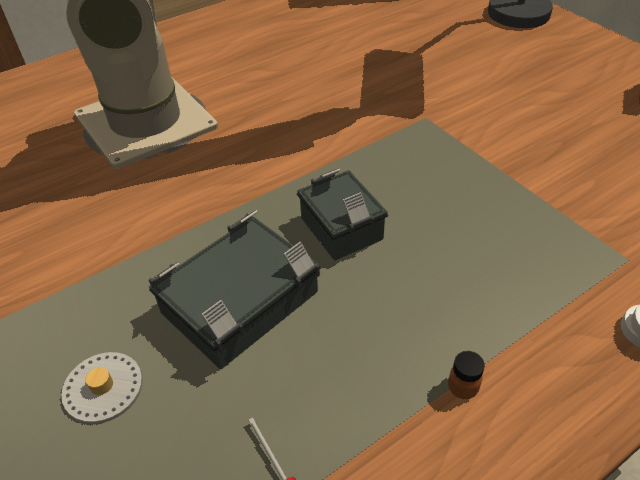

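View pics/top0.png

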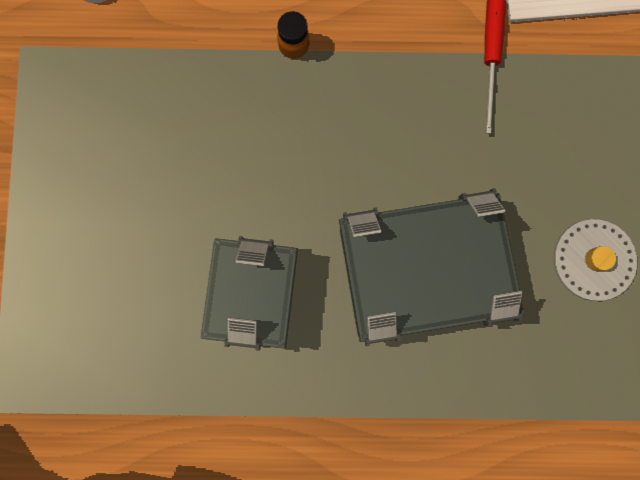

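Top view: the large case is centred near (430,268) with four clips near (363,224), (486,204), (507,306) and (382,327). The small case is near (250,293). Next I'll zoom in.

```bash
python3 - <<'E'
import cv2
a=cv2.imread("pics/top0.png")[180:355,325:535];cv2.imwrite("pics/topz.png",cv2.resize(a,None,fx=3.4,fy=3.4,interpolation=cv2.INTER_CUBIC)+0)
a=cv2.imread("pics/scene0.png")[205:365,140:330];cv2.imwrite("pics/scz.png",cv2.resize(a,None,fx=3.7,fy=3.7,interpolation=cv2.INTER_CUBIC))
import numpy as np
for n,b in(("top",(325,180,535,355)),("scene",(140,205,330,365))):
    im=cv2.imread(f"pics/{n}0.png")
    h=cv2.cvtColor(im,cv2.COLOR_BGR2HSV)
    m=((h[...,2]>115)&(h[...,1]<40)).astype('uint8')*255
    m=cv2.morphologyEx(m,cv2.MORPH_CLOSE,np.ones((7,7)))
    k,l,s,c=cv2.connectedComponentsWithStats(m)
    for i in range(1,k):
        if s[i,4]>60 and b[0]<c[i][0]<b[2] and b[1]<c[i][1]<b[3]:
            cn=cv2.findContours((l==i).astype('uint8'),0,2)[0][0]
            print(n,c[i],s[i],cv2.boxPoints(cv2.minAreaRect(cn)).round(1).tolist())
E
```

```text
scene [298.69589552 258.68470149] [284 242  30  34 536] [[283.1000061035156, 251.5], [299.8999938964844, 241.5], [314.5, 265.8999938964844], [297.79998779296875, 275.8999938964844]]
scene [218.97717546 318.62482168] [202 300  34  38 701] [[200.6999969482422, 312.5], [220.5, 299.29998779296875], [237.5, 324.70001220703125], [217.60000610351562, 337.8999938964844]]
```

View pics/topz.png

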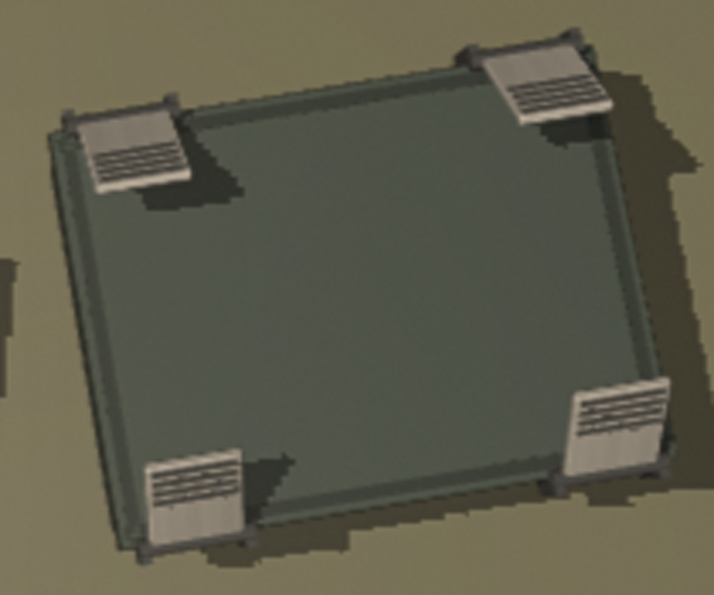

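View pics/scz.png

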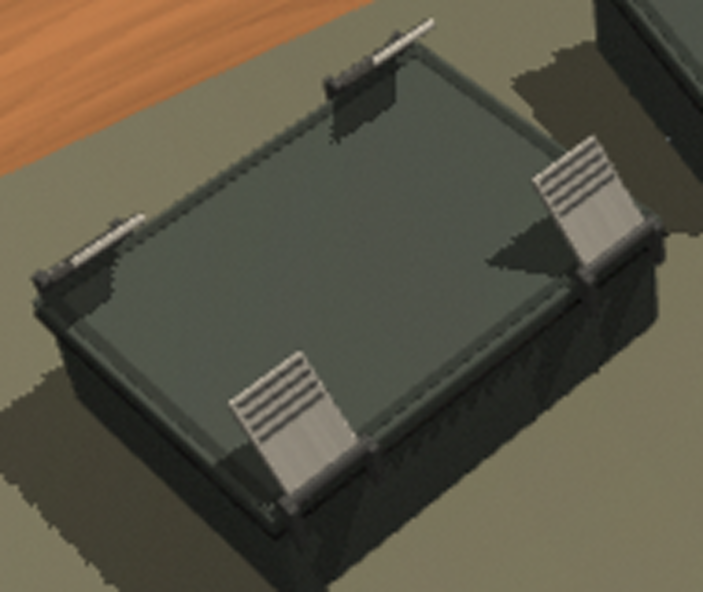

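```bash
cat > h.py <<'E'
import numpy as np
from workcell import cams
def ray(n,px):
    i=cams.camera_info(n);P=i['pose']
    d=P[:3,:3]@np.array([(px[0]-i['cx'])/i['fx'],(px[1]-i['cy'])/i['fy'],1]);return P[:3,3],d
def plane(n,px,z):
    o,d=ray(n,px);return o+d*(z-o[2])/d[2]
def tri(a,b):
    o1,d1=ray('top',a);o2,d2=ray('scene',b)
    s=np.linalg.lstsq(np.c_[d1,-d2],o2-o1,rcond=None)[0]
    p,q=o1+s[0]*d1,o2+s[1]*d2;return (p+q)/2,np.linalg.norm(p-q)
T=lambda x,y:(325+(x+.5)/3.4-.5,180+(y+.5)/3.4-.5)
S=lambda x,y:(140+(x+.5)/3.7-.5,205+(y+.5)/3.7-.5)
E
python3 - <<'E'
from h import *
np.set_printoptions(precision=4,suppress=True)
pin={'A':[((68,117),(655,228)),((172,100),(587,275))],'B':[((470,57),(370,447)),((575,38),(292,503))],
'C':[((557,485),(120,225)),((657,468),(42,280))],'D':[((142,554),(400,42)),((250,538),(335,90))]}
tip={'A':[((98,190),(595,137)),((190,178),(535,178))],'B':[((523,122),(302,352)),((612,105),(232,403))],
'C':[((577,395),(143,215)),((668,378),(73,262))],'D':[((145,465),(435,20)),((240,450),(375,65))]}
pm={}
for k in 'ABCD':
    for a,b in pin[k]: print('pin',k,*tri(T(*a),S(*b)),plane('top',T(*a),.071))
    pm[k]=np.mean([plane('top',T(*a),.071) for a,b in pin[k]],0)
    tm=np.mean([plane('top',T(*a),.104) for a,b in tip[k]],0)
    for a,b in tip[k]: print('  tip',k,*tri(T(*a),S(*b)))
    print(k,'pinmid',pm[k],'tipmid',tm)
c=sum(pm.values())/4
print('c',c)
x=(pm['A']+pm['B']-pm['C']-pm['D']);y=pm['A']+pm['D']-pm['B']-pm['C']
print(np.linalg.norm(x)/2,np.linalg.norm(y)/2,np.degrees(np.arctan2(x[1],x[0])),np.degrees(np.arctan2(-y[0],y[1])))
E
```

```text
pin A [0.6066 0.027  0.0703] 0.0005757354928995597 [0.6064 0.0268 0.071 ]
pin A [ 0.613  -0.0105  0.0735] 0.001081459072093118 [ 0.6132 -0.0112  0.071 ]
  tip A [0.5761 0.019  0.103 ] 0.0027416703036466875
  tip A [ 0.5807 -0.0128  0.1036] 0.0031265391292761065
A pinmid [0.6098 0.0078 0.071 ] tipmid [0.5776 0.0019 0.104 ]
pin B [ 0.6312 -0.1205  0.0695] 0.0010144616130222674 [ 0.6307 -0.1206  0.071 ]
pin B [ 0.6383 -0.1576  0.0735] 0.0023270615695291097 [ 0.6383 -0.1594  0.071 ]
  tip B [ 0.6021 -0.1291  0.1037] 0.003483898301002846
  tip B [ 0.6082 -0.1606  0.1043] 0.002585652606399043
B pinmid [ 0.6345 -0.14    0.071 ] tipmid [ 0.6044 -0.1462  0.104 ]
pin C [ 0.4757 -0.1482  0.0719] 0.0016000706685124744 [ 0.4753 -0.1492  0.071 ]
pin C [ 0.482  -0.1854  0.0697] 0.0006043068541673192 [ 0.4818 -0.1852  0.071 ]
  tip C [ 0.5068 -0.146   0.105 ] 0.0020662710796951964
  tip C [ 0.5128 -0.1779  0.1049] 0.0011410183747087722
C pinmid [ 0.4786 -0.1672  0.071 ] tipmid [ 0.5094 -0.163   0.104 ]
pin D [ 0.4492 -0.0005  0.0688] 0.0008019847444795435 [ 0.4491 -0.0006  0.071 ]
pin D [ 0.4558 -0.0384  0.0672] 0.002929162267479657 [ 0.4552 -0.0391  0.071 ]
  tip D [0.481  0.0022 0.1049] 0.0018095159724523724
  tip D [ 0.4866 -0.0306  0.1022] 0.0019499038247234547
D pinmid [ 0.4522 -0.0199  0.071 ] tipmid [ 0.4833 -0.0149  0.104 ]
c [ 0.5438 -0.0798  0.071 ]
0.15914744274072964 0.14973222451821236 9.928665530089175 9.824573683344003
```

Triangulation agrees with the stated heights: pins at about 0.070 m, tips at about 0.104 m, case yaw about 9.9°, centre (0.544, -0.080). Next I turn the tool so the jaws lie along case y and shut the claw.

>>> {"name": "move_arm", "arguments": {"claw": [0, 0, 0, 0, 0, 0], "dp": [[0, 0, 0], [0, 0, 0], [0, 0, 0], [0, 0, 0], [0, 0, 0], [0, 0, 0]], "turn": [[0, 0, -0.153], [0, 0, -0.153], [0, 0, -0.153], [0, 0, -0.153], [0, 0, -0.153], [0, 0, 0]]}}

```text
clock: 0.6
position: [0.2593, 0.5685, 0.2308]
ee_rot: [0.641, 0.767, -0.0, 0.0]
ft_force: [-1.1, 0.5, 1.1]
grip_width: 0.145
```

```bash
cat >> h.py <<'E'
from scipy.spatial.transform import Rotation as R
from workcell import manip
C=np.array([.5438,-.0798]);yaw=np.radians(9.87)
ex=np.array([np.cos(yaw),np.sin(yaw)]);ey=np.array([-ex[1],ex[0]])
pt={k:C+.048*a*ex+.075*b*ey for k,a,b in(('A',1,1),('B',1,-1),('C',-1,-1),('D',-1,1))}
def to(k,z):
    o=manip.get_obs();r=R.from_quat(o['ee_rot']);p=np.array(o['position'])
    d=r.inv().apply(np.r_[pt[k],z]-p)/.2
    print(round(o['clock'],2),'pos',p.round(4),'yaw x',np.degrees(np.arctan2(*r.as_matrix()[[1,0],0])).round(2),'tz',r.as_matrix()[:,2].round(3),'F',np.round(o['ft_force'],1),'g',round(o['grip_width'],2))
    print(k,pt[k].round(4),'dp total',d.round(4))
E
python3 -c "
from h import *
to('A',.14)"
```

```text
0.6 pos [0.2593 0.5685 0.2308] yaw x 100.24 tz [-0.    -0.001 -1.   ] F [-1.1  0.5  1.1] g 0.14
A [0.5782 0.0023] dp total [-3.0688  1.0664  0.4558]
```

>>> {"name": "move_arm", "arguments": {"claw": [0, 0, 0, 0, 0, 0, 0, 0], "dp": [[-0.19, 0.066, 0], [-0.19, 0.066, 0], [-0.19, 0.066, 0], [-0.19, 0.066, 0], [-0.19, 0.066, 0], [-0.19, 0.066, 0], [-0.19, 0.066, 0], [-0.19, 0.066, 0]], "turn": [[0, 0, 0], [0, 0, 0], [0, 0, 0], [0, 0, 0], [0, 0, 0], [0, 0, 0], [0, 0, 0], [0, 0, 0]]}}

```text
clock: 1.27
position: [0.4161, 0.2855, 0.2313]
ee_rot: [0.645, 0.764, 0.0, -0.0]
ft_force: [0.9, -0.0, -0.9]
grip_width: 0.002
```

>>> {"name": "move_arm", "arguments": {"claw": [0, 0, 0, 0, 0, 0, 0, 0], "dp": [[-0.19, 0.066, 0], [-0.19, 0.066, 0], [-0.19, 0.066, 0], [-0.19, 0.066, 0], [-0.19, 0.066, 0], [-0.19, 0.066, 0], [-0.19, 0.066, 0], [-0.1, 0.03, 0]], "turn": [[0, 0, 0], [0, 0, 0], [0, 0, 0], [0, 0, 0], [0, 0, 0], [0, 0, 0], [0, 0, 0], [0, 0, 0]]}}

```text
clock: 1.93
position: [0.5631, 0.0174, 0.2313]
ee_rot: [0.647, 0.763, -0.0, 0.001]
ft_force: [-0.2, -0.1, -0.1]
grip_width: -0.003
```

```bash
python3 -c "
from h import *
to('A',.14)"
```

```text
1.93 pos [0.5631 0.0174 0.2313] yaw x 99.38 tz [ 0.001 -0.002 -1.   ] F [-0.2 -0.1 -0.1] g -0.0
A [0.5782 0.0023] dp total [-0.086   0.0622  0.4565]
```

>>> {"name": "move_arm", "arguments": {"claw": [0, 0, 0, 0, 0, 0], "dp": [[-0.08, 0.06, 0.1], [0, 0, 0.15], [0, 0, 0.15], [0, 0, 0.04], [0, 0, 0], [0, 0, 0]], "turn": [[0, 0, 0], [0, 0, 0], [0, 0, 0], [0, 0, 0], [0, 0, 0], [0, 0, 0]]}}

```text
clock: 2.43
position: [0.5767, 0.0092, 0.1442]
ee_rot: [0.644, 0.765, 0.0, 0.0]
ft_force: [-0.2, -0.5, 1.1]
grip_width: 0.002
```

```bash
python3 -c "
from h import *
to('A',.076)
import cv2
cv2.imwrite('pics/w1.png',cams.camera('wrist')[...,::-1])
cv2.imwrite('pics/s1.png',cams.camera('scene')[...,::-1])"
```

```text
2.43 pos [0.5767 0.0092 0.1442] yaw x 99.83 tz [ 0.  0. -1.] F [-0.2 -0.5  1.1] g 0.0
A [0.5782 0.0023] dp total [-0.0352  0.0018  0.3412]
```

View pics/w1.png

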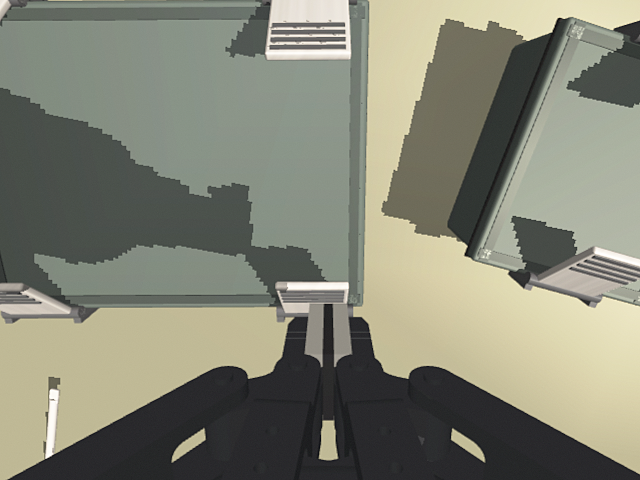

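View pics/s1.png

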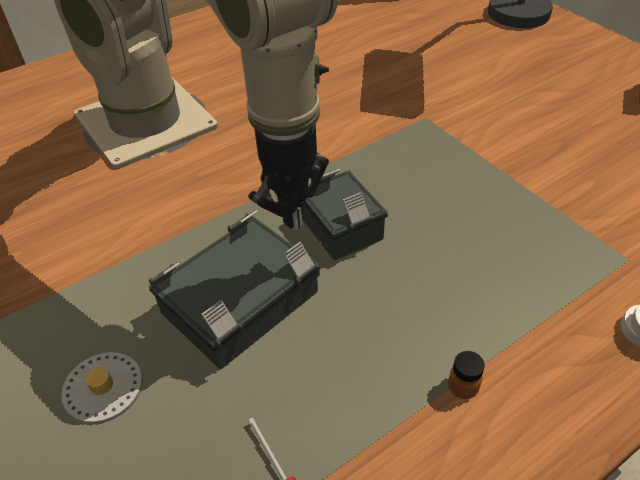

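The wrist view shows the shut fingertips at about (328,305), over clip A at about (312,295). Tip and clip are level and slightly offset, as computed. Now I shift 7 mm and press.

>>> {"name": "move_arm", "arguments": {"claw": [0, 0, 0, 0, 0, 0, 0, 0], "dp": [[-0.035, 0, 0.05], [0, 0, 0.05], [0, 0, 0.05], [0, 0, 0.05], [0, 0, 0.05], [0, 0, 0.05], [0, 0, 0.03], [0, 0, 0]], "turn": [[0, 0, 0], [0, 0, 0], [0, 0, 0], [0, 0, 0], [0, 0, 0], [0, 0, 0], [0, 0, 0], [0, 0, 0]]}}

```text
clock: 3.2
position: [0.5765, 0.0022, 0.0752]
ee_rot: [0.643, 0.766, -0.001, -0.001]
ft_force: [0.6, -1.2, -0.1]
grip_width: -0.002
```

```bash
python3 -c "
from h import *
to('A',.075)
import cv2
cv2.imwrite('pics/w2.png',cams.camera('wrist')[...,::-1])
cv2.imwrite('pics/s2.png',cams.camera('scene')[...,::-1])"
```

```text
3.2 pos [0.5765 0.0022 0.0752] yaw x 99.93 tz [-0.003 -0.    -1.   ] F [ 0.6 -1.2 -0.1] g -0.0
A [0.5782 0.0023] dp total [-0.0009  0.0087  0.0011]
```

View pics/w2.png

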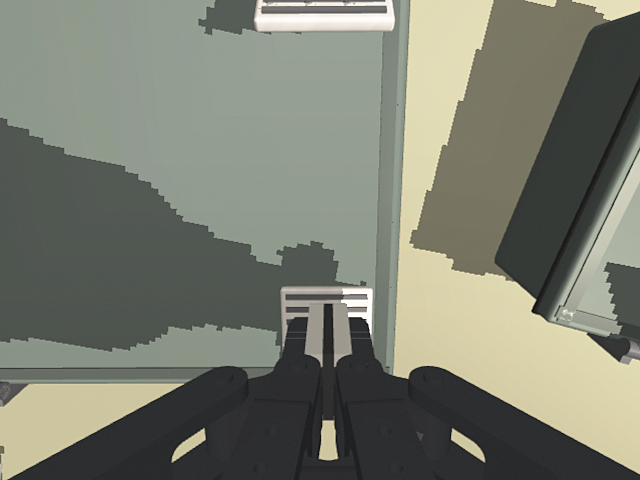

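View pics/s2.png

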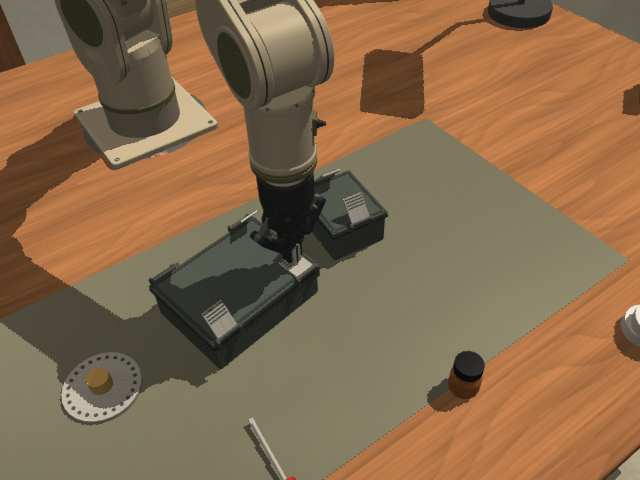

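Both views show clip A flat under the fingers, with no contact force left. Next I rise and go to the opposite corner, C.

>>> {"name": "move_arm", "arguments": {"claw": [0, 0, 0, 0, 0, 0, 0, 0], "dp": [[0, 0, -0.18], [0, 0, -0.17], [-0.15, -0.09, 0], [-0.15, -0.09, 0], [-0.15, -0.09, 0], [-0.15, -0.09, 0], [-0.15, -0.1, 0], [0, 0, 0]], "turn": [[0, 0, 0], [0, 0, 0], [0, 0, 0], [0, 0, 0], [0, 0, 0], [0, 0, 0], [0, 0, 0], [0, 0, 0]]}}

```text
clock: 3.97
position: [0.5099, -0.1693, 0.1483]
ee_rot: [0.647, 0.763, -0.001, 0.001]
ft_force: [-0.8, -1.0, -0.2]
grip_width: -0.003
```

```bash
python3 -c "
from h import *
to('C',.075)
import cv2
cv2.imwrite('pics/w3.png',cams.camera('wrist')[...,::-1])
cv2.imwrite('pics/s3.png',cams.camera('scene')[...,::-1])"
```

```text
3.97 pos [ 0.5099 -0.1693  0.1483] yaw x 99.38 tz [ 0.001 -0.002 -1.   ] F [-0.8 -1.  -0.2] g -0.0
C [ 0.5094 -0.1619] dp total [0.0377 0.0033 0.3663]
```

View pics/w3.png

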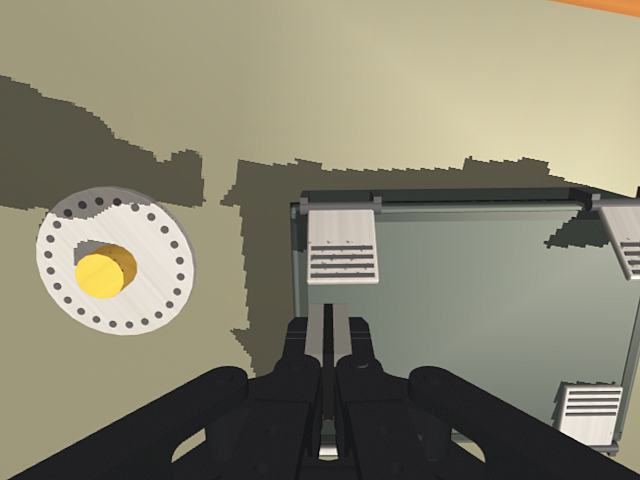

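View pics/s3.png

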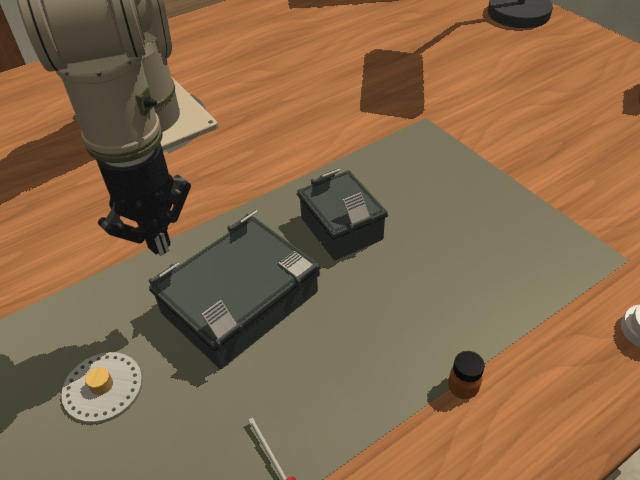

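Clip A stays flat in the scene view, at about (296,265). Clip C is just ahead of the fingers, tip edge at row 283, the same offset as A had. Correct by +7.5 mm and press C.

>>> {"name": "move_arm", "arguments": {"claw": [0, 0, 0, 0, 0, 0, 0, 0], "dp": [[0.038, 0, 0.05], [0, 0, 0.06], [0, 0, 0.05], [0, 0, 0.05], [0, 0, 0.05], [0, 0, 0.05], [0, 0, 0.05], [0, 0, 0]], "turn": [[0, 0, 0], [0, 0, 0], [0, 0, 0], [0, 0, 0], [0, 0, 0], [0, 0, 0], [0, 0, 0], [0, 0, 0]]}}

```text
clock: 4.73
position: [0.5116, -0.1536, 0.0736]
ee_rot: [0.643, 0.766, -0.0, -0.0]
ft_force: [0.4, 0.4, 0.4]
grip_width: 0.001
```

```bash
python3 -c "
from h import *
to('C',.075)
import cv2
cv2.imwrite('pics/w4.png',cams.camera('wrist')[...,::-1])"
```

```text
4.73 pos [ 0.5116 -0.1536  0.0736] yaw x 99.96 tz [-0.001 -0.    -1.   ] F [0.4 0.4 0.4] g 0.0
C [ 0.5094 -0.1619] dp total [-0.0389 -0.0181 -0.0072]
```

View pics/w4.png

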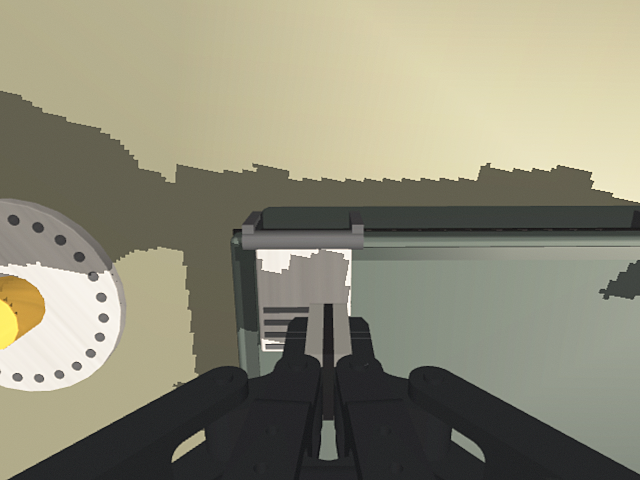

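Clip C looks flat (pin row 240, tip row 350), and the fingers are 8 mm off its centre because the arm hadn't fully settled. Rise and go to D, with more settling rows.

>>> {"name": "move_arm", "arguments": {"claw": [0, 0, 0, 0, 0, 0, 0, 0], "dp": [[0, 0, -0.18], [0, 0, -0.17], [0.14, -0.02, 0], [0.15, 0, 0], [0.15, 0, 0], [0.15, 0, 0], [0.12, 0, 0], [0, 0, 0]], "turn": [[0, 0, 0], [0, 0, 0], [0, 0, 0], [0, 0, 0], [0, 0, 0], [0, 0, 0], [0, 0, 0], [0, 0, 0]]}}

```text
clock: 5.45
position: [0.4818, -0.0098, 0.1445]
ee_rot: [0.641, 0.768, -0.0, -0.001]
ft_force: [0.3, 0.3, -0.3]
grip_width: 0.001
```

>>> {"name": "move_arm", "arguments": {"claw": [0, 0, 0], "dp": [[0, 0, 0], [0, 0, 0], [0, 0, 0]], "turn": [[0, 0, 0], [0, 0, 0], [0, 0, 0]]}}

```text
clock: 5.7
position: [0.483, -0.0161, 0.145]
ee_rot: [0.644, 0.765, -0.0, -0.0]
ft_force: [-1.0, -0.4, 1.3]
grip_width: -0.001
```

```bash
python3 -c "
from h import *
to('D',.075)
import cv2
cv2.imwrite('pics/w5.png',cams.camera('wrist')[...,::-1])
cv2.imwrite('pics/s5.png',cams.camera('scene')[...,::-1])"
```

```text
5.7 pos [ 0.483  -0.0161  0.145 ] yaw x 99.81 tz [-0.001 -0.    -1.   ] F [-1.  -0.4  1.3] g -0.0
D [ 0.4837 -0.0141] dp total [0.0093 0.0053 0.35  ]
```

View pics/w5.png

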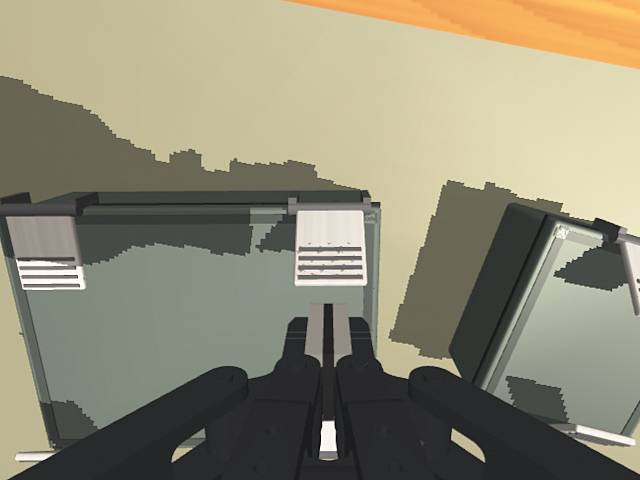

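View pics/s5.png

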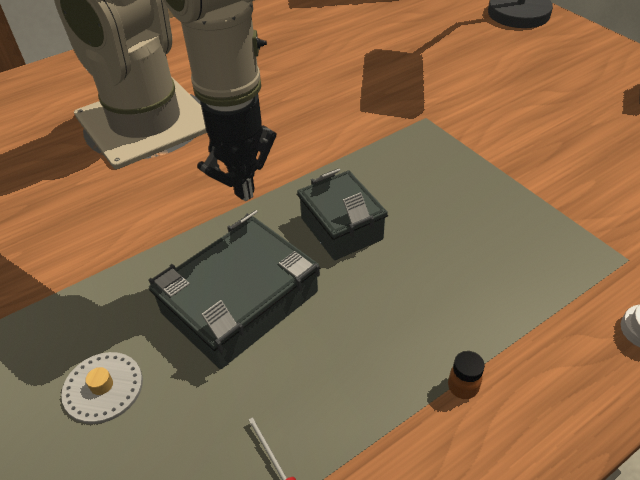

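Scene view: A (296,265) and C (172,281) are flat; D and B still stand. The tool is over D within 2 mm, so press D.

>>> {"name": "move_arm", "arguments": {"claw": [0, 0, 0, 0, 0, 0, 0, 0], "dp": [[0, 0, 0.05], [0, 0, 0.05], [0, 0, 0.05], [0, 0, 0.05], [0, 0, 0.05], [0, 0, 0.05], [0, 0, 0.05], [0, 0, 0]], "turn": [[0, 0, 0], [0, 0, 0], [0, 0, 0], [0, 0, 0], [0, 0, 0], [0, 0, 0], [0, 0, 0], [0, 0, 0]]}}

```text
clock: 6.47
position: [0.4829, -0.0149, 0.0736]
ee_rot: [0.643, 0.766, -0.0, -0.0]
ft_force: [0.3, -0.6, -0.2]
grip_width: -0.003
```

```bash
python3 -c "
from h import *
to('D',.075)
import cv2
cv2.imwrite('pics/w6.png',cams.camera('wrist')[...,::-1])"
```

```text
6.47 pos [ 0.4829 -0.0149  0.0736] yaw x 99.92 tz [-0.001 -0.    -1.   ] F [ 0.3 -0.6 -0.2] g -0.0
D [ 0.4837 -0.0141] dp total [ 0.0032  0.0044 -0.007 ]
```

View pics/w6.png

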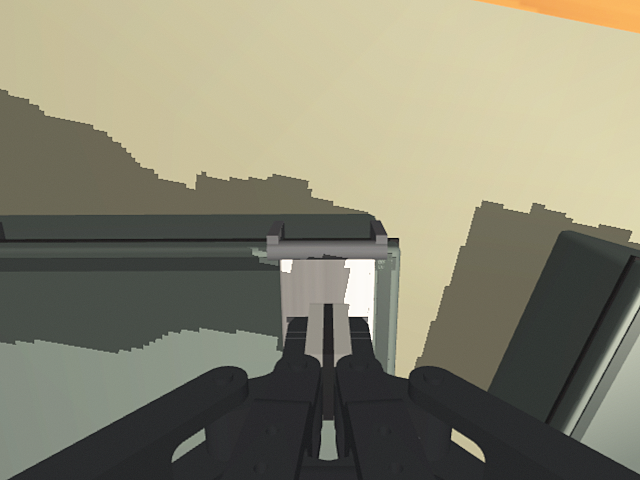

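D lies flat under the fingers in the wrist view. Next is B, diagonally across.

>>> {"name": "move_arm", "arguments": {"claw": [0, 0, 0, 0, 0, 0, 0, 0], "dp": [[0, 0, -0.18], [0, 0, -0.17], [-0.15, 0.1, 0], [-0.15, 0.1, 0], [-0.15, 0.1, 0], [-0.15, 0.1, 0], [-0.15, 0.08, 0], [0, 0, 0]], "turn": [[0, 0, 0], [0, 0, 0], [0, 0, 0], [0, 0, 0], [0, 0, 0], [0, 0, 0], [0, 0, 0], [0, 0, 0]]}}

```text
clock: 7.18
position: [0.6045, -0.1522, 0.1438]
ee_rot: [0.645, 0.764, -0.002, 0.001]
ft_force: [-1.3, -0.3, 0.1]
grip_width: -0.001
```

>>> {"name": "move_arm", "arguments": {"claw": [0, 0, 0], "dp": [[0, 0, 0], [0, 0, 0], [0, 0, 0]], "turn": [[0, 0, 0], [0, 0, 0], [0, 0, 0]]}}

```text
clock: 7.43
position: [0.6029, -0.1449, 0.1449]
ee_rot: [0.643, 0.766, 0.0, -0.001]
ft_force: [-0.2, 0.3, 0.6]
grip_width: 0.001
```

```bash
python3 -c "
from h import *
to('B',.075)
import cv2
cv2.imwrite('pics/w7.png',cams.camera('wrist')[...,::-1])
cv2.imwrite('pics/s7.png',cams.camera('scene')[...,::-1])"
```

```text
7.43 pos [ 0.6029 -0.1449  0.1449] yaw x 99.98 tz [-0.001  0.001 -1.   ] F [-0.2  0.3  0.6] g 0.0
B [ 0.6039 -0.1455] dp total [-0.0043  0.005   0.3495]
```

View pics/w7.png

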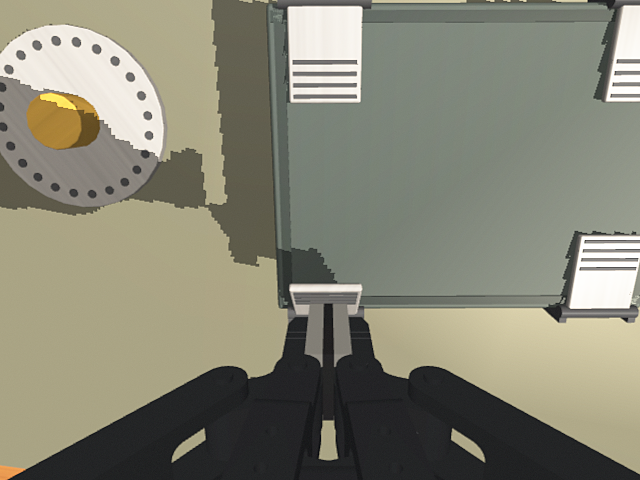

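View pics/s7.png

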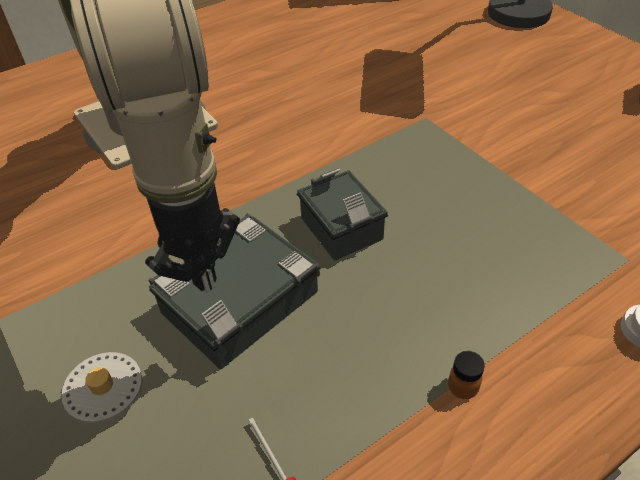

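A, C and D are flat; the tool is centred over B (clip tip edge at (325,287) in the wrist view). Press B, then rise.

>>> {"name": "move_arm", "arguments": {"claw": [0, 0, 0, 0, 0, 0, 0, 0], "dp": [[0, 0, 0.05], [0, 0, 0.05], [0, 0, 0.05], [0, 0, 0.05], [0, 0, 0.05], [0, 0, 0.05], [0, 0, 0.05], [0, 0, 0]], "turn": [[0, 0, 0], [0, 0, 0], [0, 0, 0], [0, 0, 0], [0, 0, 0], [0, 0, 0], [0, 0, 0], [0, 0, 0]]}}

```text
clock: 8.2
position: [0.6032, -0.1462, 0.0737]
ee_rot: [0.643, 0.766, -0.0, -0.0]
ft_force: [-0.3, 0.3, 0.5]
grip_width: -0.003
```

>>> {"name": "move_arm", "arguments": {"claw": [0, 0, 0, 0, 0, 0, 0, 0], "dp": [[0, 0, -0.15], [0, 0, -0.2], [0, 0, -0.2], [0, -0.15, -0.1], [0, -0.15, 0], [0, -0.15, 0], [0, 0, 0], [0, 0, 0]], "turn": [[0, 0, 0], [0, 0, 0], [0, 0, 0], [0, 0, 0], [0, 0, 0], [0, 0, 0], [0, 0, 0], [0, 0, 0]]}}

```text
clock: 8.87
position: [0.5138, -0.1618, 0.2051]
ee_rot: [0.644, 0.765, 0.0, -0.0]
ft_force: [0.7, 1.5, 0.2]
grip_width: 0.003
```

```bash
python3 -c "
from h import *
to('B',.075)
import cv2
cv2.imwrite('pics/w8.png',cams.camera('wrist')[...,::-1])
cv2.imwrite('pics/s8.png',cams.camera('scene')[...,::-1])"
```

```text
8.87 pos [ 0.5138 -0.1618  0.2051] yaw x 99.86 tz [ 0.     0.001 -1.   ] F [0.7 1.5 0.2] g 0.0
B [ 0.6039 -0.1455] dp total [0.0028 0.4575 0.6506]
```

View pics/w8.png

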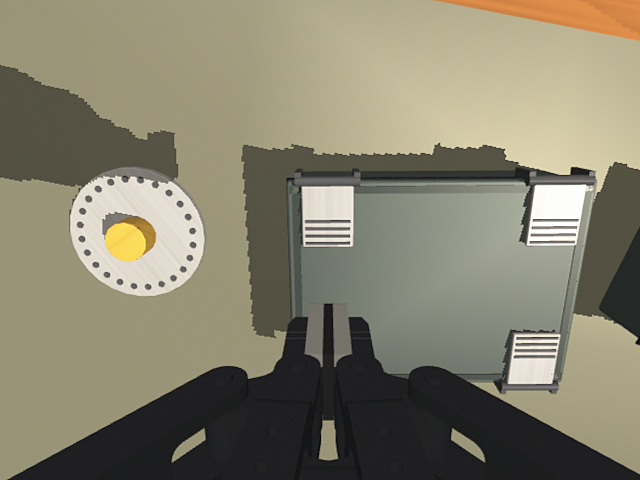

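View pics/s8.png

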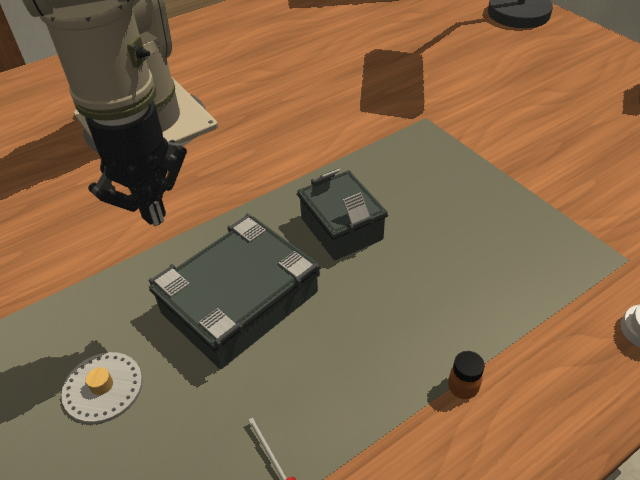

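All four clips are flat in the scene view, at (296,265), (172,281), (247,229) and (217,323). The small case hasn't moved, and the robot is clear.

```bash
python3 -c "
from workcell import manip
print(manip.hand_in())"
```

```text
the job is handed in; nothing more can be done
None
```

All four clips on the larger case are pressed flat, and I handed the job in at about 9 s of the 43 s allowed. I started at one far corner (far from the robot, on the small-case side), then did the opposite corner, then the remaining two.

- **Final check:** the last scene picture, taken with the arm raised clear, shows all four clips flat. The small case has not moved and its two clips still stand open.
- **Forces:** each force reading after a press was about 1 N or less. I did not record the peak force during the presses.
- **Disagreements:**
  - The second press landed about 8 mm off the clip's centre, because the arm had not settled before I corrected its position. The clip still snapped shut, and I added settling time for the last two.
  - The clip pins on opposite sides measured about 159 mm apart, against 154 mm in the text. The pin and tip heights agreed with the text to within 4 mm.

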